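# Snap the toy mallets into the clip rack

### The job

Put the two loose toy mallets away in the rack: press each one down sideways into a free pair of spring clips until both clips have snapped round the handle and it sits fully home, with its head on the same side as the head of the beater that is already clipped in. Leave that beater in its clips, and do not push the train engine, the carriage or the ball about.

Things in the scene. Friction and masses are not known exactly. Their poses are not given: they have to be found in the camera images.
- ball_mallet_mid (a point): Toy mallet: plain blue ball head 46 mm in diameter, beech handle 18 mm in diameter, round knob (34 mm) at the butt; 198 mm long, about 85 g. Point: middle of the 118 mm of bare handle, on its axis; x along it to the head. Lies loose on head and knob, point 20 mm up, handle sloping 2 degrees (head end up), head pointing away from the robot within 46 degrees. May be left or right of the rack.
- ball_mallet_head (a point): Centre of the ball head, 82 mm from the middle of the handle.
- barrel_mallet_mid (a point): Toy mallet: wooden barrel head, 46 mm in diameter, 66 mm long, set crosswise, beech handle 18 mm in diameter, round knob (34 mm) at the butt; 198 mm long, about 85 g. Point: middle of the 118 mm of bare handle, on its axis; x along it to the head. Lies loose on head and knob, point 20 mm up, handle sloping 2 degrees (head end up), head pointing away from the robot within 46 degrees. May be left or right of the rack.
- barrel_mallet_head (a point): Centre of the barrel head, 82 mm from the middle of the handle.
- egg_beater_mid (a point): Beater with an egg-shaped wooden head (38 mm in diameter, 41 mm long) and a handle and knob like the mallets', already snapped into the middle place of the rack; it stays there. This point is the middle of its bare handle; x runs along it towards its head.
- egg_beater_head (a point): Point in the beater's egg head, 82 mm from the middle of its handle.
- place_left (a point): Left place of the rack, free at the start: two clips in line. Point: where the middle of a handle lies, on its axis, when snapped home: 51 mm above the shelf, half-way between the two clips. x along the handle to the side where the heads belong (away from the robot, at most 17 degrees off straight ahead), y along the row to the left, z up.
- place_right (a point): Right place of the rack, free at the start; point and axes as for the left place. Along x there is about 14 mm of play either way before a head or knob meets a clip. Between the two clips of a place 64 mm of handle is free to grip (58 mm between the battens, 35 mm of free height below the handle's axis).
- place_middle (a point): Middle place, taken by the beater; point and axes alike. Each clip, 12 mm wide in x, opens upward: two sprung steel jaws flare to a mouth 23 mm wide, 67 mm above the shelf, and narrow to 11 mm at 59 mm. Pushed straight down, a handle springs them apart (about 10 to 15 N in all for both clips) and they close over it at 51 mm, on the clip's base. Merely laid on the lips it stays about 15 mm too high.
- rack: Clip rack, fixed to the shelf: maple board 128 x 300 x 16 mm, across it two beech battens (18 mm wide, tops 40 mm above the shelf, 76 mm apart in x), each with a row of three upward-opening spring clips 90 mm apart in y. Two clips in line, one on each batten, hold one handle. Origin: centre of the board's underside; axes as for the places.
- engine: Red wooden toy train engine, 144 mm long, 64 mm wide and 98 mm high, loose, beyond the rack. Not part of the job. Origin under its centre, x towards its front.
- carriage: Green wooden toy carriage, 122 mm long, 64 mm wide and 86 mm high, loose, beyond the rack. Not part of the job. Origin under its centre, x along it.
- ball: Hollow orange plastic ball, 100 mm in diameter, pierced with round finger holes, sitting on one of them beyond the rack. Not part of the job. Origin under its centre.
Not all that is in view belongs to the job. Leave any pink or red look-alike of the part that bears ball_mallet_mid alone.

How it is judged:
By the outcome, as a careful person would: the job done as asked, in the order asked, and still so for the second after the job is handed in, with the robot touching nothing.
It also fails if it takes over 58 s, if anything falls off the work surface, if the arm or the gripper's body presses on something with over 40 N, if the wrist force passes 120 N, or if a joint passes its speed limit or range.

### The arm

A 6-joint arm with a two-finger parallel gripper is mounted at the origin on the work surface. World frame = base frame: x ahead of the robot, y to its left, z up, the work surface at z = 0. Lengths are in m, angles in rad, forces in N, time in s.
With the tool pointing down it reaches from about 0.35 to 0.85 m from the base axis. Payload 8.1 kg.
Tool frame: the origin (TCP) lies on the centre line of the jaws, within the pads' length; the fingertips stand 11 mm ahead of it and the grasp point (between the pads) lies 8 mm behind it; z points along the fingers, y is the line along which they close (so a half turn about z gives the same grasp; the last joint's range is limited). The gripper opens to 85 mm and grips with 20 to 120 N. Pads are 22 mm wide; open, the fingers measure 114 mm over their backs; the gripper's body (76 mm by 85 mm) begins 54 mm behind the grasp point. The pads swing forward as they close: fully open they stand 13 mm farther back than shut.
Start: joints at [1.082, 0.13, 1.488, -0, 1.523, -0.085], TCP at [0.236, 0.552, 0.242] pointing down, gripper open.
Joint ranges: [-2.96, 2.96], [-0.89, 2.26], [0.02, 2.5], [-1.34, 4.48], [0, 2.73], [-2.66, 2.66]. Speed limits (rad/s): [2.39, 2.39, 2.79, 3.14, 3.14, 3.14].

### API

Orientations are given as a 3x3 rotation matrix whose columns are the frame's x, y, z axes.
In Python, from station import * gives the robot as it stands.
- The arm moves only by the tool drive_tool, never from a script. Its argument "rows" is a list of rows, each a list of 2 entries, a list of its own where there are three numbers: the shift along the tool's x, y, z in mm, then the turn about the tool's z in degrees. A call has 1 to 10 rows; each row shifts and turns the commanded pose from where the row before left it, along the tool's axes as they then stand; what a row does not reach is not made up. A row lasts 1/8 s, in which the tool goes at most 62.5 mm and 10.7 degrees, less where a joint would pass 70% of its speed; a pose out of reach is approached as far as the arm can. A call is refused whole if a number of a shift passes 62.5 or a number of a turn 10.7, either way. A call with a gripper value outside its range is refused whole. "jaw" is the closure, from -1 (fully open) to 1 (shut), set as the call begins (left out, the last holds). The fingers move at their own pace and stop on an object; "newtons" is the grip in N (left out, the last holds). Time passes only in rows, so rows that do not move let the fingers close. It gives the time, the measured TCP pose, the force, the opening and the grip force at its end, in the units of the state.
- get_state(): the state, without advancing time (a new reading comes with each control period).
- camera(name): name is "scene" or "top" or "wrist"; returns the picture (420x560x3 uint8, red, green, blue); there is no depth.
- camera_params(name): a dict with "fx", "fy", "cx", "cy" (pixels), "pose" (4x4, takes a point from camera to world coordinates). Camera axes: x right, y up, looking along -z (the intrinsics and any distortion apply to the point x, -y, -z); pixel columns grow to the right and rows downward; lengths in m; the calibration is good to about 2 mm. The wrist camera is an equidistant fisheye: a pixel r from the principal point sees the ray r / f radians off the axis. A picture is of the moment at which its call begins: read the wrist's pose just before it. camera_params takes no time and is no camera call; for the wrist camera it gives the pose at the moment of the call.
- sign_off(): hands the job in; it is judged then, once.
The state is a dict: "t": time; "qpos": joint angles; "joint_velocities": joint speeds; "joint_efforts": joint torques, N m; "ee_pos": TCP position; "ee_rot": TCP orientation; "wrist_force": force on the tool from outside, world axes, zero at the start; "moment": the same for the moment, N m; "width": finger opening in m; "finger_force": force on a finger pad.
Only numpy, scipy, OpenCV 4.12 (cv2) and the standard library are available. Lean on these libraries where they do the work, as an engineer would, in place of code of your own. Each camera call takes 0.05 s, during which the arm holds its last target. There are 200 camera calls.

## Working session

There is one attempt and no reset: what is moved stays moved. The work goes in short steps, Python scripts to look and compute and a tool call to move; the robot and the scene stay as the last step left them, time stands still between calls to the robot, and variables do not carry over. Pictures are saved under pics/ and viewed, at most 10 in all, crops included, and the job is handed in when it is done.

Besides the shell and the picture viewer there is one more tool, called after "Request:" as name(argument=value, ...), one argument or row to a line, values as JSON. drive_tool: Moves the arm, as the interface text tells. Its arguments: {"type":"object","properties":{"rows":{"type":"array","items":{"type":"array"}},"jaw":{"type":"number"},"newtons":{"type":"number"}},"required":["rows"]}

```bash
mkdir -p pics; python3 - <<'E'
from station import *
import cv2
for n in ("scene","top"):
    im=camera(n); cv2.imwrite(f"pics/{n}0.png",cv2.cvtColor(im,cv2.COLOR_RGB2BGR))
    p=camera_params(n); print(n,{k:(v if k!="pose" else v.round(3).tolist()) for k,v in p.items()})
s=get_state(); print(s["t"],s["ee_pos"],s["ee_rot"],s["width"])
E
```

```text
scene {'fx': 427.9724935837563, 'fy': 427.9724935837563, 'cx': 273.808354593076, 'cy': 205.65648219092515, 'pose': [[-0.697, -0.491, 0.523, 1.194], [0.717, -0.457, 0.527, 0.683], [-0.02, 0.742, 0.67, 0.937], [0.0, 0.0, 0.0, 1.0]]}
top {'fx': 438.9952265378303, 'fy': 438.9952265378303, 'cx': 279.2651058704404, 'cy': 208.63927034480403, 'pose': [[0.028, 0.996, -0.083, 0.424], [-0.999, 0.027, -0.021, 0.006], [-0.019, 0.083, 0.996, 1.171], [0.0, 0.0, 0.0, 1.0]]}
0.1 [0.2355031  0.5513255  0.24132691] [[-9.19558597e-01  3.92952094e-01 -7.99694720e-04]
 [ 3.92952882e-01  9.19557371e-01 -1.50803044e-03]
 [ 1.42781456e-04 -1.70096470e-03 -9.99998543e-01]] 0.0855240327556376
```

View pics/top0.png

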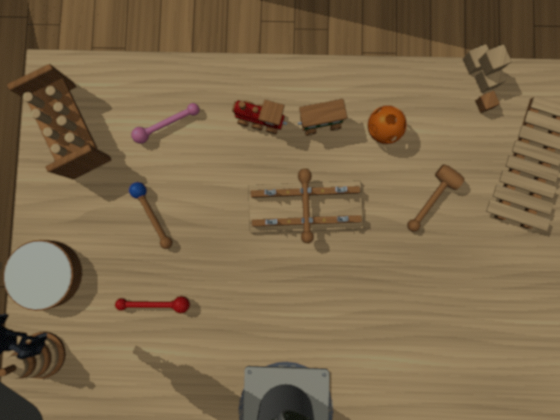

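View pics/scene0.png

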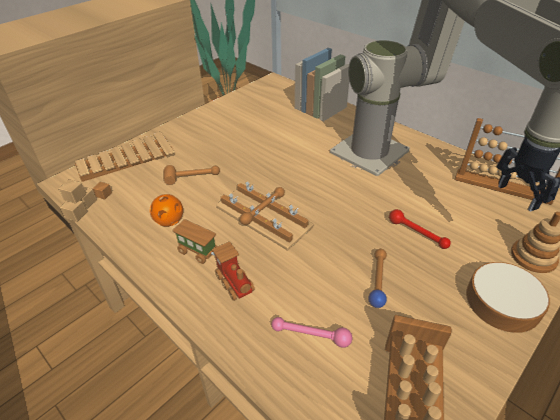

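```bash
cat > h.py <<'E'
import numpy as np, cv2
from station import *
def ray(n,u,v,P=None):
    P=P or camera_params(n); T=np.array(P["pose"])
    x,y=(u-P["cx"])/P["fx"],(v-P["cy"])/P["fy"]
    if n=="wrist":
        r=np.hypot(x,y); d=np.array([np.sin(r)*x/max(r,1e-9),-np.sin(r)*y/max(r,1e-9),-np.cos(r)])
    else: d=np.array([x,-y,-1.])
    return T[:3,3],T[:3,:3]@d
def onz(n,u,v,z,P=None):
    o,d=ray(n,u,v,P); return o+d*(z-o[2])/d[2]
def two(a,b):
    (o,d),(p,e)=a,b; A=np.c_[d,-e]; s=np.linalg.lstsq(A,p-o,rcond=None)[0]
    return (o+d*s[0]+p+e*s[1])/2, np.linalg.norm(o+d*s[0]-p-e*s[1])
E
python3 - <<'E'
import cv2,numpy as np
t=cv2.imread("pics/top0.png");s=cv2.imread("pics/scene0.png")
def c(im,x,y,w,h,W,H): return cv2.resize(im[y:y+h,x:x+w],(W,H),interpolation=cv2.INTER_CUBIC)
m=np.vstack([np.hstack([c(t,240,160,133,100,400,300),c(s,205,165,120,90,400,300)]),
 np.hstack([c(t,110,165,100,75+25,300,300),c(t,395,150,80,100,240,300),np.zeros((300,260,3),np.uint8)])])
cv2.imwrite("pics/m0.png",m)
E
```

```text
(no output)
```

View pics/m0.png

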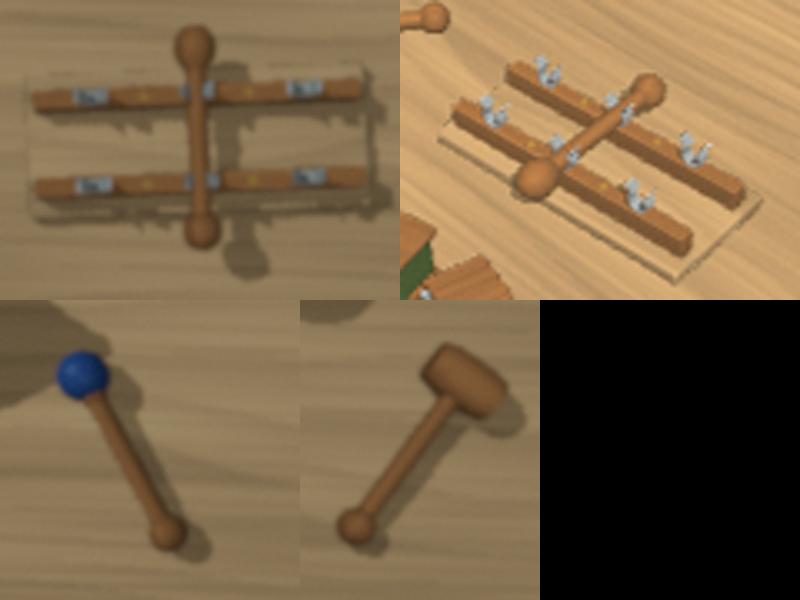

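```bash
python3 - <<'E'
from h import *
k=1/3.0075
P=lambda x,y:(240+x*k,160+y*k)
for q in [(90,97),(199,92),(304,88),(94,185),(202,180),(308,177)]: print("clip",onz("top",*P(*q),.053).round(4))
for nm,h,kn in [("ball",(137.7,190.3),(166,242.3)),("barrel",(450,177),(413.7,225))]:
    a=onz("top",*h,.023);b=onz("top",*kn,.017);d=a-b;L=np.linalg.norm(d)
    print(nm,a.round(4),b.round(4),L.round(4),"mid",(a-d/L*.082).round(4),"yaw",np.degrees(np.arctan2(d[1],d[0])).round(1))
# beater
a=onz("top",*P(194,48),.051);b=onz("top",*P(202,229),.051);print(a,b)
S=lambda x,y:(205+(x-400)*.3,165+y*.3)
for sc,tp in [((539,178),(194,48)),((648,90),(202,229)),]:
    print(two(ray("scene",*S(*sc)),ray("top",*P(*tp))))
# scene check of mallets: blue head
print("scene blue",onz("scene",378,299,.023),onz("scene",170,174,.023))
E
```

```text
clip [0.5582 0.0544 0.053 ]
clip [ 0.5649 -0.0383  0.053 ]
clip [ 0.5707 -0.1274  0.053 ]
clip [0.4832 0.0488 0.053 ]
clip [ 0.49   -0.0426  0.053 ]
clip [ 0.4949 -0.1321  0.053 ]
ball [0.558  0.4064 0.023 ] [0.4228 0.3259 0.017 ] 0.1574 mid [0.4876 0.3645 0.0199] yaw 30.8
barrel [ 0.6143 -0.4152  0.023 ] [ 0.4862 -0.3227  0.017 ] 0.1582 mid [ 0.5479 -0.3672  0.0199] yaw -35.8
[ 0.6029926  -0.03322732  0.051     ] [ 0.44858486 -0.04360952  0.051     ]
(array([ 0.60162368, -0.03212149,  0.05348306]), np.float64(0.002791835415129442))
(array([ 0.44793009, -0.04279959,  0.05503827]), np.float64(0.001694901129600802))
scene blue [0.55487988 0.40739033 0.023     ] [ 0.60999667 -0.41636629  0.023     ]
```

```bash
cat >> h.py <<'E'
def go(x,y,z,head):
    s=get_state(); R=np.array(s["ee_rot"]); p=np.array(s["ee_pos"])
    h=np.degrees(np.arctan2(R[1,0],R[0,0])); turn=(h-head+180)%360-180
    a=np.radians(head); Rt=np.array([[np.cos(a),np.sin(a),0],[np.sin(a),-np.cos(a),0],[0,0,-1]])
    d=np.array([x,y,z])-p
    print("t",round(s["t"],2),"pos",p.round(4),"turn",turn.round(2),"shift now",(R.T@d*1000).round(1),"shift after turn",(Rt.T@d*1000).round(1),"F",np.array(s["wrist_force"]).round(1),"w",round(s["width"],4),"z",R[:,2].round(3))
E
python3 -c "
from h import *
go(.4876,.3645,.12,210.8)"
```

```text
t 0.1 pos [0.2355 0.5513 0.2413] turn -53.94 shift now [-305.2  -72.5  121.4] shift after turn [-120.9 -289.6  121.3] F [0.3 0.1 0.5] w 0.0855 z [-0.001 -0.002 -1.   ]
```

Request:
drive_tool(
  rows=[
    [[0,0,0],-9],
    [[0,0,0],-9],
    [[0,0,0],-9],
    [[0,0,0],-9],
    [[0,0,0],-9],
    [[0,0,0],-9],
  ],
  jaw=-1,
  newtons=70,
)

```text
t: 0.85
ee_pos: [0.2356, 0.5515, 0.2417]
ee_rot: [[-0.856, -0.517, -0.001], [-0.517, 0.856, -0.001], [0.001, -0.001, -1.0]]
wrist_force: [-0.0, 0.1, -0.1]
width: 0.0855
finger_force: 0.0
```

```bash
python3 -c "
from h import *
go(.4876,.3645,.12,210.8)"
```

```text
t 0.85 pos [0.2356 0.5515 0.2417] turn 0.36 shift now [-119.  -290.3  121.7] shift after turn [-120.7 -289.7  121.7] F [-0.   0.1 -0.1] w 0.0855 z [-0.001 -0.001 -1.   ]
```

Request:
drive_tool(
  rows=[
    [[-15,-36,5],0],
    [[-15,-36,10],0],
    [[-15,-36,15],0],
    [[-15,-36,20],0],
    [[-15,-36,20],0],
    [[-15,-36,20],0],
    [[-15,-36,16],0],
    [[-15,-36,14],0],
    [[0,0,0],0],
  ],
)

```text
t: 1.98
ee_pos: [0.4873, 0.3635, 0.1201]
ee_rot: [[-0.86, -0.51, -0.003], [-0.51, 0.86, -0.002], [0.003, -0.001, -1.0]]
wrist_force: [-0.1, -0.0, 0.6]
width: 0.0857
finger_force: 0.0
```

```bash
python3 - <<'E'
from h import *
P=camera_params("wrist"); im=camera("wrist"); cv2.imwrite("pics/w1.png",cv2.cvtColor(im,cv2.COLOR_RGB2BGR))
np.save("w1.npy",P,allow_pickle=True)
print({k:np.round(v,3) for k,v in P.items()})
go(.4876,.3645,.014,210.8)
E
```

```text
{'fx': np.float64(325.192), 'fy': np.float64(325.192), 'cx': np.float64(277.664), 'cy': np.float64(208.845), 'pose': array([[-0.511, -0.82 , -0.258,  0.422],
       [ 0.86 , -0.488, -0.153,  0.325],
       [-0.   , -0.299,  0.954,  0.251],
       [ 0.   ,  0.   ,  0.   ,  1.   ]])}
t 2.02 pos [0.4865 0.3648 0.121 ] turn -0.07 shift now [ -1.   -0.9 107. ] shift after turn [ -0.8  -0.8 107. ] F [-0.6  1.   0.6] w 0.0857 z [-0.002 -0.001 -1.   ]
```

View pics/w1.png

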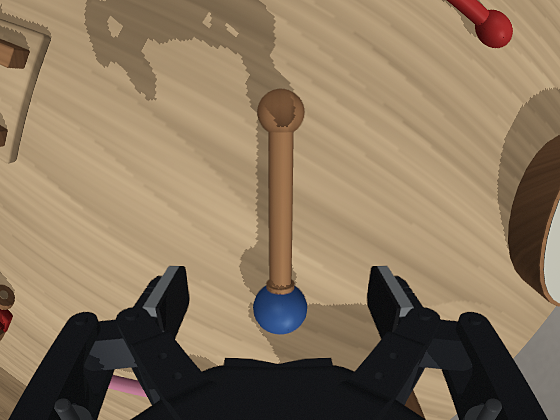

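```bash
python3 - <<'E'
from h import *
P=np.load("w1.npy",allow_pickle=True).item()
a=onz("wrist",280,309,.023,P);b=onz("wrist",281,111,.017,P);d=a-b;L=np.linalg.norm(d);m=a-d/L*.082
print(a,b,L,m,np.degrees(np.arctan2(d[1],d[0])))
go(m[0],m[1],.014,210.8)
E
```

```text
[0.55807826 0.40816893 0.023     ] [0.42112286 0.32719031 0.017     ] 0.15921782639116067 [0.4875438  0.3664635  0.01990989] 30.594862795080484
t 2.02 pos [0.4865 0.3648 0.121 ] turn -0.07 shift now [ -2.    0.9 107. ] shift after turn [ -1.7   0.9 107. ] F [-0.6  1.   0.6] w 0.0857 z [-0.002 -0.001 -1.   ]
```

Request:
drive_tool(
  rows=[
    [[-1,0,15],0],
    [[0,0,25],0],
    [[0,0,25],0],
    [[0,0,22],0],
    [[0,0,12],0],
    [[0,0,6],0],
    [[0,0,0],0],
  ],
)

```text
t: 2.9
ee_pos: [0.4872, 0.3669, 0.0174]
ee_rot: [[-0.858, -0.513, 0.0], [-0.513, 0.858, 0.0], [-0.0, 0.0, -1.0]]
wrist_force: [0.4, 1.7, 0.5]
width: 0.0853
finger_force: 0.0
```

Request:
drive_tool(
  rows=[
    [[0,0,0],0],
    [[0,0,0],0],
    [[0,0,0],0],
    [[0,0,0],0],
    [[0,0,0],0],
    [[0,0,0],0],
    [[0,0,0],0],
    [[0,0,0],0],
  ],
  jaw=1,
  newtons=70,
)

```text
t: 3.9
ee_pos: [0.4877, 0.3668, 0.0177]
ee_rot: [[-0.858, -0.513, 0.001], [-0.513, 0.858, 0.0], [-0.001, -0.0, -1.0]]
wrist_force: [0.9, -0.6, 6.2]
width: 0.0159
finger_force: 68.5
```

Request:
drive_tool(
  rows=[
    [[0,0,-8],0],
    [[0,0,-20],0],
    [[0,0,-30],0],
    [[0,0,-30],0],
    [[0,0,-25],9],
    [[0,0,0],9],
    [[0,0,0],8.8],
    [[0,0,0],0],
  ],
)

```text
t: 4.9
ee_pos: [0.4874, 0.3668, 0.1315]
ee_rot: [[-0.997, -0.072, 0.001], [-0.072, 0.997, 0.001], [-0.001, 0.001, -1.0]]
wrist_force: [-0.0, 0.4, -0.7]
width: 0.0158
finger_force: 68.3
```

```bash
python3 -c "
from h import *
go(.5207,.0516,.11,183.95);print(get_state()['finger_force'])"
```

```text
t 4.9 pos [0.4874 0.3668 0.1315] turn 0.17 shift now [ -10.5 -316.8   21.3] shift after turn [ -11.5 -316.7   21.5] F [-0.   0.4 -0.7] w 0.0158 z [ 0.001  0.001 -1.   ]
68.31048130989075
```

Request:
drive_tool(
  rows=[
    [[-1,-25,0],0.2],
    [[-2,-40,0],0],
    [[-2,-45,0],0],
    [[-2,-45,0],0],
    [[-2,-45,0],0],
    [[-1,-35,0],0],
    [[-1,-25,0],0],
    [[0,0,0],0],
    [[0,0,0],0],
  ],
)

```text
t: 6.02
ee_pos: [0.5159, 0.1085, 0.1306]
ee_rot: [[-0.998, -0.069, 0.0], [-0.069, 0.998, 0.0], [-0.0, 0.0, -1.0]]
wrist_force: [0.4, -0.1, -1.8]
width: 0.0156
finger_force: 68.5
```

```bash
python3 - <<'E'
from h import *
P=camera_params("wrist"); im=camera("wrist"); cv2.imwrite("pics/w2.png",cv2.cvtColor(cv2.resize(im,(784,588),interpolation=cv2.INTER_CUBIC),cv2.COLOR_RGB2BGR))
np.save("w2.npy",P,allow_pickle=True)
go(.5207,.0516,.11,183.95)
E
```

```text
t 6.08 pos [0.5159 0.1087 0.1305] turn 0.02 shift now [ -0.8 -57.3  20.5] shift after turn [ -0.9 -57.3  20.5] F [ 0.8  0.4 -1.3] w 0.0156 z [ 0.  0. -1.]
```

View pics/w2.png

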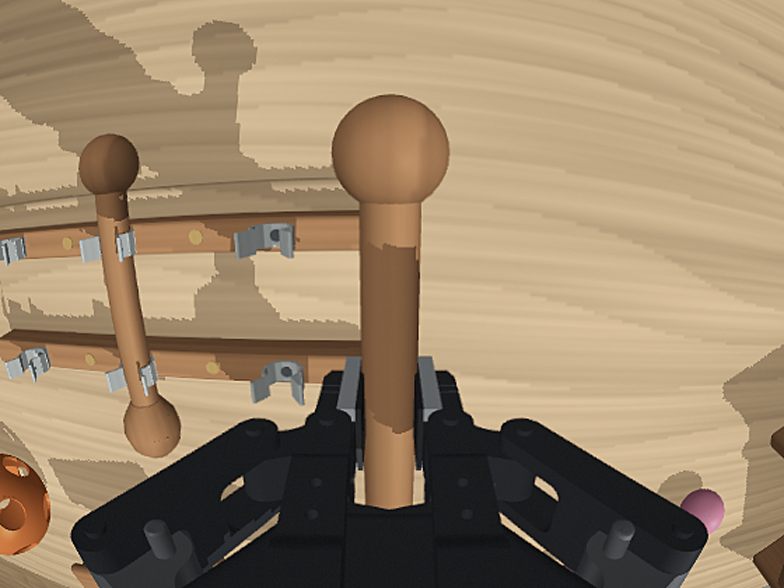

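```bash
python3 - <<'E'
from h import *
P=np.load("w2.npy",allow_pickle=True).item()
o=lambda u,v,z:onz("wrist",u/1.4,v/1.4,z,P).round(4)
print("near",o(237,240,.067),o(294,238,.067),"base",o(276,235,.042))
print("far",o(252,383,.067),o(303,383,.067), o(285,371,.042))
print("knob",o(390,150,.133),"handle",o(390,230,.133),o(389,430,.133))
print("beater knob, head",o(109,165,.051),o(152,425,.051))
E
```

```text
near [0.4809 0.0384 0.067 ] [0.4787 0.0649 0.067 ] base [0.4827 0.0506 0.042 ]
far [0.553  0.0432 0.067 ] [0.5502 0.0694 0.067 ] [0.5579 0.055  0.042 ]
knob [0.4386 0.104  0.133 ] handle [0.4612 0.1056 0.133 ] [0.5285 0.1101 0.133 ]
beater knob, head [ 0.4468 -0.0412  0.051 ] [ 0.6014 -0.0308  0.051 ]
```

```bash
python3 -c "
from h import *
go(.5215,.0527,.085,183.9)"
```

```text
t 6.08 pos [0.5159 0.1087 0.1305] turn 0.07 shift now [ -1.7 -56.3  45.5] shift after turn [ -1.8 -56.3  45.5] F [ 0.8  0.4 -1.3] w 0.0156 z [ 0.  0. -1.]
```

Request:
drive_tool(
  rows=[
    [[-0.5,-18,0],0],
    [[-0.7,-23,0],0],
    [[-0.5,-15.3,12],0],
    [[0,0,20],0],
    [[0,0,13.5],0],
    [[0,0,0],0],
    [[0,0,0],0],
  ],
)

```text
t: 6.95
ee_pos: [0.5217, 0.0521, 0.0851]
ee_rot: [[-0.998, -0.068, 0.0], [-0.068, 0.998, 0.0], [-0.0, 0.0, -1.0]]
wrist_force: [-0.0, 0.0, -1.3]
width: 0.0157
finger_force: 68.5
```

```bash
python3 - <<'E'
from h import *
P=camera_params("wrist"); im=camera("wrist"); cv2.imwrite("pics/w3.png",cv2.cvtColor(cv2.resize(im,(784,588),interpolation=cv2.INTER_CUBIC),cv2.COLOR_RGB2BGR))
np.save("w3.npy",P,allow_pickle=True)
go(.5215,.0527,.0487,183.9)
E
```

```text
t 7.0 pos [0.522  0.0521 0.0855] turn -0.01 shift now [ 0.5  0.7 36.8] shift after turn [ 0.4  0.7 36.8] F [ 0.1 -0.3 -0.8] w 0.0158 z [ 0.001  0.    -1.   ]
```

View pics/w3.png

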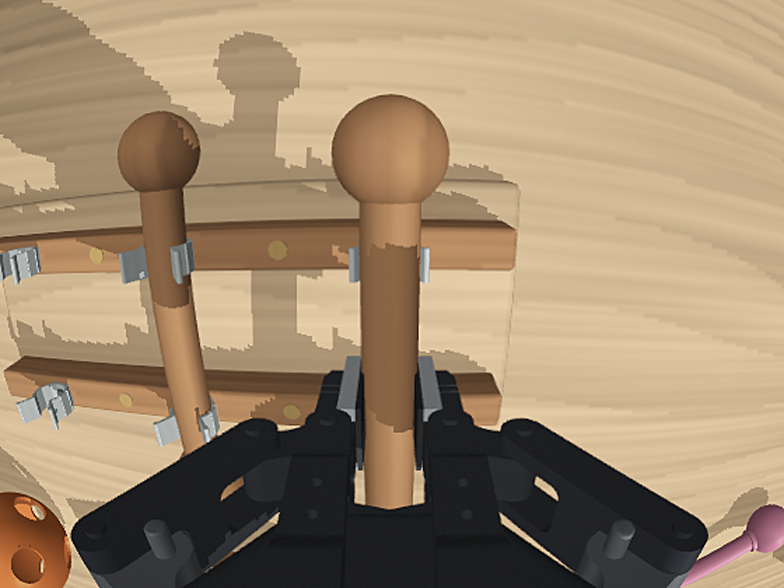

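Request:
drive_tool(
  rows=[
    [[0,0,8],0],
    [[0,0,8],0],
    [[0,0,6],0],
    [[0,0,5],0],
    [[0,0,5],0],
    [[0,0,4],0],
    [[0,0,1],0],
    [[0,0,0],0],
  ],
)

```text
t: 8.0
ee_pos: [0.5221, 0.0519, 0.0487]
ee_rot: [[-0.998, -0.067, 0.001], [-0.067, 0.998, 0.0], [-0.001, -0.0, -1.0]]
wrist_force: [-1.0, -0.0, 9.5]
width: 0.0155
finger_force: 69.9
```

Request:
drive_tool(
  rows=[
    [[0,0,1.5],0],
    [[0,0,1.5],0],
    [[0,0,0],0],
  ],
)

```text
t: 8.38
ee_pos: [0.5223, 0.052, 0.0484]
ee_rot: [[-0.998, -0.068, 0.001], [-0.068, 0.998, -0.0], [-0.001, -0.0, -1.0]]
wrist_force: [-15.6, 0.3, 36.9]
width: 0.0153
finger_force: 73.0
```

Request:
drive_tool(
  rows=[
    [[0,0,-2.5],0],
    [[0,0,0],0],
    [[0,0,0],0],
    [[0,0,0],0],
    [[0,0,0],0],
    [[0,0,0],0],
  ],
  jaw=-0.3,
)

```text
t: 9.12
ee_pos: [0.5213, 0.0519, 0.0472]
ee_rot: [[-0.998, -0.067, -0.0], [-0.067, 0.998, 0.0], [0.0, 0.0, -1.0]]
wrist_force: [0.2, -0.4, 0.5]
width: 0.0556
finger_force: 0.0
```

Request:
drive_tool(
  rows=[
    [[0,0,-12],0],
    [[0,0,-20],0],
    [[0,0,-30],0],
    [[0,0,-30],0],
    [[0,0,-15],0],
    [[0,0,0],0],
  ],
)

```text
t: 9.88
ee_pos: [0.5224, 0.0519, 0.1558]
ee_rot: [[-0.998, -0.067, 0.003], [-0.067, 0.998, 0.0], [-0.003, -0.0, -1.0]]
wrist_force: [0.6, -0.1, -0.7]
width: 0.0557
finger_force: 0.0
```

```bash
python3 - <<'E'
from h import *
P=camera_params("wrist"); im=camera("wrist"); cv2.imwrite("pics/w4.png",cv2.cvtColor(cv2.resize(im,(784,588),interpolation=cv2.INTER_CUBIC),cv2.COLOR_RGB2BGR))
np.save("w4.npy",P,allow_pickle=True)
go(.5479,-.3672,.155,144.2)
E
```

```text
t 9.93 pos [0.5215 0.0519 0.1543] turn 39.67 shift now [   1.9 -419.9   -0.6] shift after turn [-266.6 -324.5   -0.7] F [0.3 0.4 0.5] w 0.0556 z [ 0.001 -0.    -1.   ]
```

View pics/w4.png

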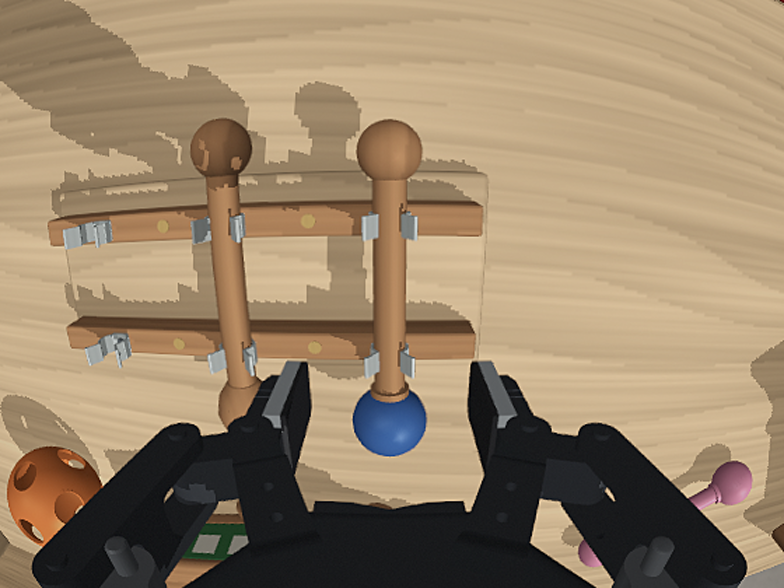

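Request:
drive_tool(
  rows=[
    [[0,-25,0],0],
    [[0,-40,0],0],
    [[0,-48,0],0],
    [[0,-50,0],0],
    [[0,-50,0],0],
    [[0,-50,0],0],
    [[0,-50,0],0],
    [[0,-47,0],0],
    [[1,-35,0],0],
    [[1,-25,0],0],
  ],
  jaw=-1,
)

```text
t: 11.18
ee_pos: [0.5465, -0.3684, 0.1517]
ee_rot: [[-0.998, -0.066, -0.003], [-0.066, 0.998, 0.002], [0.003, 0.002, -1.0]]
wrist_force: [0.5, 0.2, 0.5]
width: 0.0854
finger_force: 0.0
```

Request:
drive_tool(
  rows=[
    [[0,0,8],9.9],
    [[0,0,8],9.9],
    [[0,0,8],9.9],
    [[0,0,8],9.9],
    [[0,0,0],0],
    [[0,0,0],0],
  ],
)

```text
t: 11.92
ee_pos: [0.5474, -0.367, 0.1215]
ee_rot: [[-0.814, 0.581, -0.001], [0.581, 0.814, 0.001], [0.001, 0.0, -1.0]]
wrist_force: [0.7, 0.2, 0.1]
width: 0.0854
finger_force: 0.0
```

```bash
python3 - <<'E'
from h import *
P=camera_params("wrist"); im=camera("wrist"); cv2.imwrite("pics/w5.png",cv2.cvtColor(im,cv2.COLOR_RGB2BGR))
np.save("w5.npy",P,allow_pickle=True)
go(.5479,-.3672,.0175,144.2)
E
```

```text
t 11.97 pos [ 0.5476 -0.3672  0.122 ] turn 0.25 shift now [ -0.3   0.2 104.5] shift after turn [ -0.3   0.2 104.5] F [0.5 0.3 0.7] w 0.0856 z [-0.  0. -1.]
```

View pics/w5.png

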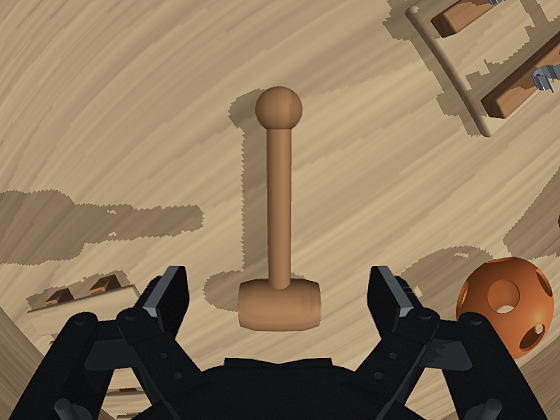

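Request:
drive_tool(
  rows=[
    [[-1,0,15],0],
    [[0,0,25],0],
    [[0,0,25],0],
    [[0,0,21.5],0],
    [[0,0,12],0],
    [[0,0,6],0],
    [[0,0,0],0],
  ],
)

```text
t: 12.85
ee_pos: [0.5487, -0.368, 0.0179]
ee_rot: [[-0.812, 0.584, 0.0], [0.584, 0.812, -0.0], [-0.0, 0.0, -1.0]]
wrist_force: [-0.2, 0.0, -0.0]
width: 0.0852
finger_force: 0.0
```

Request:
drive_tool(
  rows=[
    [[0,0,0],0],
    [[0,0,0],0],
    [[0,0,0],0],
    [[0,0,0],0],
    [[0,0,0],0],
    [[0,0,0],0],
    [[0,0,0],0],
    [[0,0,0],0],
  ],
  jaw=1,
  newtons=70,
)

```text
t: 13.85
ee_pos: [0.5489, -0.368, 0.0183]
ee_rot: [[-0.812, 0.584, 0.001], [0.584, 0.812, -0.0], [-0.001, 0.0, -1.0]]
wrist_force: [0.7, 1.6, 5.8]
width: 0.0153
finger_force: 68.4
```

Request:
drive_tool(
  rows=[
    [[0,0,-8],0],
    [[0,0,-20],0],
    [[0,0,-30],0],
    [[0,0,-30],0],
    [[0,0,-25],-9.9],
    [[0,0,0],-9.9],
    [[0,0,0],-9.9],
    [[0,0,0],-9.9],
    [[0,0,0],0],
  ],
)

```text
t: 14.98
ee_pos: [0.5487, -0.3681, 0.1321]
ee_rot: [[-0.998, -0.066, 0.001], [-0.066, 0.998, -0.001], [-0.001, -0.001, -1.0]]
wrist_force: [-0.0, 0.1, -1.0]
width: 0.0154
finger_force: 68.2
```

```bash
python3 -c "
from h import *
go(.5332,-.1275,.13,183.9);print(get_state()['finger_force'])"
```

```text
t 14.97 pos [ 0.5487 -0.3681  0.1321] turn -0.1 shift now [ -0.5 241.1   1.9] shift after turn [ -0.9 241.1   2.1] F [-0.   0.1 -1. ] w 0.0154 z [ 0.001 -0.001 -1.   ]
68.23680996894836
```

Request:
drive_tool(
  rows=[
    [[0,22,0],-0.1],
    [[0,38,0],0],
    [[-0.5,45,0],0],
    [[-0.5,45,0],0],
    [[0,41,0],0],
    [[0,30,0],0],
    [[0,20,14],0],
    [[0,0,20],0],
    [[0,0,12],0],
    [[0,0,0],0],
  ],
)

```text
t: 16.23
ee_pos: [0.5318, -0.1274, 0.0832]
ee_rot: [[-0.998, -0.067, -0.003], [-0.067, 0.998, 0.001], [0.003, 0.001, -1.0]]
wrist_force: [0.9, 1.3, -1.0]
width: 0.0156
finger_force: 68.4
```

```bash
python3 - <<'E'
from h import *
P=camera_params("wrist"); im=camera("wrist"); cv2.imwrite("pics/w6.png",cv2.cvtColor(cv2.resize(im,(784,588),interpolation=cv2.INTER_CUBIC),cv2.COLOR_RGB2BGR))
go(.5332,-.1274,.0487,183.9)
E
```

```text
t 16.27 pos [ 0.5325 -0.1277  0.0842] turn -0.02 shift now [-0.7  0.2 35.5] shift after turn [-0.7  0.2 35.5] F [ 0.3 -0.8 -0.7] w 0.0154 z [-0.001  0.    -1.   ]
```

View pics/w6.png

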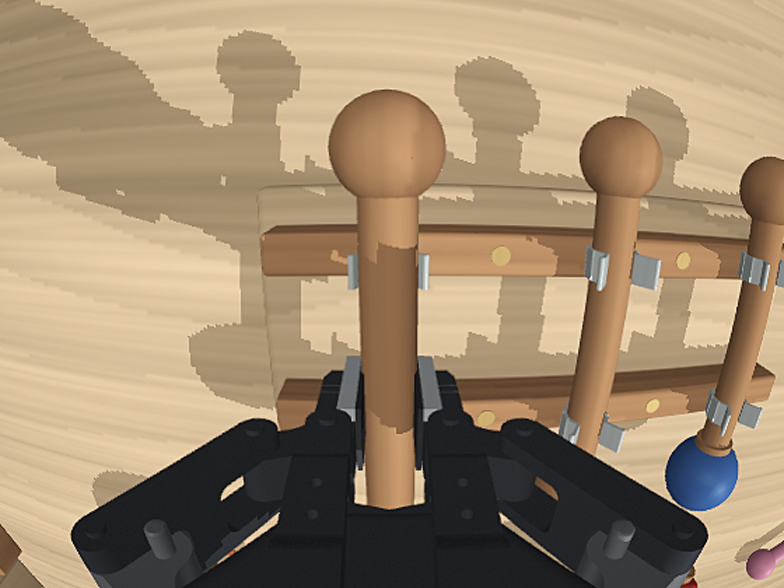

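Request:
drive_tool(
  rows=[
    [[0,0,8],0],
    [[0,0,8],0],
    [[0,0,6],0],
    [[0,0,5],0],
    [[0,0,5],0],
    [[0,0,3.5],0],
    [[0,0,1],0],
    [[0,0,0],0],
  ],
)

```text
t: 17.27
ee_pos: [0.5336, -0.1276, 0.0492]
ee_rot: [[-0.998, -0.069, 0.001], [-0.069, 0.998, -0.0], [-0.001, -0.0, -1.0]]
wrist_force: [0.4, 0.4, 7.5]
width: 0.0157
finger_force: 69.6
```

Request:
drive_tool(
  rows=[
    [[0,0,1],0],
    [[0,0,1],0],
    [[0,0,0],0],
  ],
)

```text
t: 17.65
ee_pos: [0.5337, -0.1276, 0.0489]
ee_rot: [[-0.998, -0.069, 0.001], [-0.069, 0.998, -0.0], [-0.001, -0.001, -1.0]]
wrist_force: [-8.8, 3.6, 24.4]
width: 0.0154
finger_force: 71.4
```

Firm contact on the clip base again; one more mm, then release and check.

Request:
drive_tool(
  rows=[
    [[0,0,1],0],
    [[0,0,0],0],
  ],
)

```text
t: 17.9
ee_pos: [0.5338, -0.1276, 0.0489]
ee_rot: [[-0.998, -0.069, 0.001], [-0.069, 0.998, -0.001], [-0.001, -0.001, -1.0]]
wrist_force: [-13.0, 4.3, 33.5]
width: 0.0156
finger_force: 72.4
```

Request:
drive_tool(
  rows=[
    [[0,0,-2.5],0],
    [[0,0,0],0],
    [[0,0,0],0],
    [[0,0,0],0],
    [[0,0,0],0],
    [[0,0,0],0],
  ],
  jaw=-0.3,
)

```text
t: 18.65
ee_pos: [0.5328, -0.1274, 0.0477]
ee_rot: [[-0.998, -0.069, -0.0], [-0.069, 0.998, 0.0], [0.0, 0.0, -1.0]]
wrist_force: [0.2, 0.1, 0.9]
width: 0.0559
finger_force: 0.0
```

Request:
drive_tool(
  rows=[
    [[0,0,-12],0],
    [[0,0,-20],0],
    [[0,0,-30],0],
    [[0,0,-35],0],
    [[0,0,-35],0],
    [[0,0,-30],0],
    [[-20,0,-20],0],
    [[0,0,0],0],
  ],
)

```text
t: 19.65
ee_pos: [0.5547, -0.1263, 0.2329]
ee_rot: [[-0.998, -0.07, 0.005], [-0.07, 0.998, -0.002], [-0.005, -0.002, -1.0]]
wrist_force: [-0.9, -0.2, 0.5]
width: 0.0554
finger_force: 0.0
```

```bash
python3 - <<'E'
from h import *
w=cv2.cvtColor(camera("wrist"),cv2.COLOR_RGB2BGR); s=cv2.cvtColor(camera("scene"),cv2.COLOR_RGB2BGR)
m=np.hstack([w[60:360,60:460],cv2.resize(s[150:270,190:350],(400,300),interpolation=cv2.INTER_CUBIC)])
cv2.imwrite("pics/f.png",m); go(.5,0,.3,184)
E
```

```text
t 19.75 pos [ 0.5524 -0.126   0.2295] turn -0.03 shift now [ 43.6 129.3 -70.5] shift after turn [ 43.5 129.3 -70.5] F [-0.8 -0.9 -0.1] w 0.0558 z [-0.001  0.    -1.   ]
```

View pics/f.png

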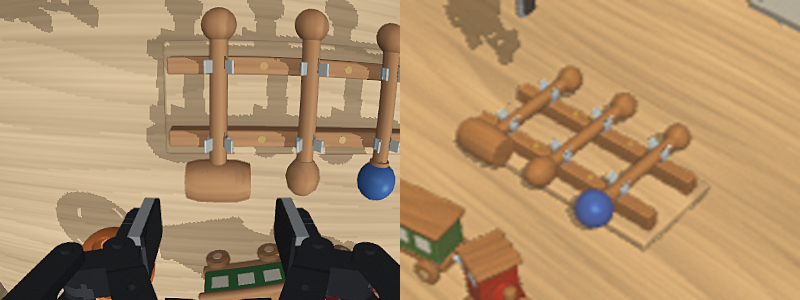

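```bash
python3 -c "
from station import *
print(sign_off())"
```

```text
the job is handed in; nothing more can be done
None
```

I pressed the ball mallet into the left pair of clips and the barrel mallet into the right pair. Both look fully home in the final pictures, with their heads on the beater's side, and the beater is still clipped in. I handed the job in at about 20 s; no verdict came back.

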